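# Roll the press roller over the chip and park it at the pointers

## Task

Press the cover onto the glass chip in the board: with the fingertips roll the steel roller along the board, across the chip, and stop it in line with the pair of pointers, its axis on the line between the two tips; pushing on its top works best. It must roll rather than be dragged, must not run away or be picked up, and the other things stay where they are. Leave it standing still.

Things in the scene. Friction and masses are not known exactly. Their poses are not given: they have to be found in the camera images.
- roller: plain steel roller with dark end caps lying on the board, diameter 60 mm, length 130 mm, 0.35 to 0.7 kg. Origin at its middle, on its axis, 30 mm above the board's top face; x along the roller; y and z turn as it rolls (z up at the start). It rests by itself; let go while rolling slowly (under 50 mm/s) it stops within about 5 mm, as the rubber brakes it.
- pointers: pair of small aluminium pointer blocks fixed to the board, facing each other across the roller's lane, 110 to 170 mm along the board from the roller, to either side of it. Origin midway between the tips, on the board's top face; x runs from tip to tip (tips at x = -91 and +91 mm), y along the rolling direction. Blocks 14 mm high, reaching out to x = 122 mm; the roller fits freely between.
- board: fixed flat press board, 250 mm (x) by 400 mm (y, the direction of rolling), 18 mm thick, dark rubber top, with a 75 x 50 mm glass chip set flush at its centre. Origin at the centre of its underside, on the bench; x runs along the roller (within a few degrees).
- vial: small capped glass vial, 24 mm wide, 50 mm high, standing at one end of the board about 168 mm from its centre: leave alone. Origin at the centre of its base.
- stopper: grey tapered stopper, 32 mm wide, 28 mm high, standing at the other end of the board: leave alone. Origin at the centre of its base.
- reagent: capped glass jar, 72 mm wide, 120 mm high, on the bench to the right: leave alone. Origin at the centre of its base.
- tipbox: white box with a clear lid, 85 x 125 x 70 mm, on the bench to the left: leave alone. Origin at the centre of its base.
- manifold: aluminium plate with rows of holes, 150 x 110 x 24 mm, on the bench to the right: leave alone. Origin at the centre of its base.
- screwdriver: yellow-handled screwdriver, about 200 mm long, lying on the bench to the left: leave alone. Origin near its middle, on the bench.
- beaker: glass beaker, 70 mm wide, 85 mm high, on the bench to the right: leave alone. Origin at the centre of its base.
Not all that is in view belongs to the job. What is shaped like the roller but brown, purple or turquoise is not meant.

How it is judged:
By the outcome, as a careful person would: the job done as asked, in the order asked, and still so for the second after the job is handed in, with the robot touching nothing.
It also fails if it takes over 61 s, if anything falls off the work surface, if the arm or the gripper's body presses on something with over 40 N, if the wrist force passes 120 N, or if a joint passes its speed limit or range.

## Robot

A 7-joint arm with a two-finger parallel gripper is mounted at the origin on the work surface. World frame = base frame: x ahead of the robot, y to its left, z up, the work surface at z = 0. Lengths are in m, angles in rad, forces in N, time in s.
With the tool pointing down it reaches from about 0.4 to 0.85 m from the base axis. Payload 4.5 kg.
Tool frame: the origin (TCP) lies on the mounting face of the last link; the fingertips stand 166 mm ahead of it and the grasp point (between the pads) lies 147 mm ahead of it; z points along the fingers, y is the line along which they close (so a half turn about z gives the same grasp; the last joint's range is limited). The gripper opens to 88 mm and grips with 3 to 60 N. Pads are 18 mm wide; open, the fingers measure 123 mm over their backs; the gripper's body (75 mm by 187 mm) begins 45 mm behind the grasp point.
Start: joints at [1.306, 0.689, -0.195, 1.565, 0.157, 0.902, -0.215], TCP at [0.184, -0.597, 0.405] pointing down, gripper open.
Joint ranges: [-3.01, 3.01], [-0.46, 2.08], [-1.47, 1.51], [0.13, 2.56], [-1, 4.14], [0.04, 2.09], [-2.66, 2.66]. Speed limits (rad/s): [2.57, 2.57, 3.14, 3.14, 3.14, 3.14, 3.14].

## Interface

Orientations are given as a unit quaternion [x, y, z, w].
In Python, from plant import r, snapshot gives the robot as it stands. The module is installed in compiled form; this text tells all that it offers.
- The arm moves only by the tool move_arm, never from a script. Its argument "rows" is a list of rows, each a list of 5 numbers: the shift along the tool's x, y, z in m, then the turn about the tool's z in rad, then the finger opening in m, from 0 to 0.0881. In form: [[dx, dy, dz, spin, claw], ...]. A call has 1 to 10 rows; each row shifts and turns the commanded pose from where the row before left it, along the tool's axes as they then stand; what a row does not reach is not made up. A row lasts 1/12 s, in which the tool goes at most 41.7 mm and 7.16 degrees, less where a joint would pass 70% of its speed; a pose out of reach is approached as far as the arm can. A call with a gripper value outside its range is refused whole. The fingers move at their own pace and stop on an object; "newtons" is the grip in N (left out, the last holds). Time passes only in rows, so rows that do not move let the fingers close. It gives the time, the measured TCP pose, the force, the opening and the grip force at its end, in the units of the state.
- r.get_state(): the state, without advancing time (a new reading comes with each control period).
- snapshot(name): name is "scene" or "top" or "wrist"; returns a dict with "color" (400x640x3 uint8, red, green, blue), "depth" (400x640 float32, m along the optical axis (not along the pixel's ray), 0 where there is no reading), "mtx" (3x3 intrinsics, pixels), "eye" and "orientation" of the camera in the world. Camera axes: x right, y up, looking along -z (the intrinsics and any distortion apply to the point x, -y, -z); pixel columns grow to the right and rows downward; lengths in m; the calibration is good to about 2 mm. A picture is of the moment at which its call begins.
- r.finish_job(): hands the job in; it is judged then, once.
The state is a dict: "clock": time; "q": joint angles; "qd": joint speeds; "joint_torque": joint torques, N m; "tool_pos": TCP position; "eef_rot": TCP orientation; "contact_force": force on the tool from outside, world axes, zero at the start; "moment": the same for the moment, N m; "opening": opening from 0.0 (shut) to 1.0 (fully open); "finger_force": force on a finger pad.
Only numpy, scipy, OpenCV 4.12 (cv2) and the standard library are available. Lean on these libraries where they do the work, as an engineer would, in place of code of your own. Each camera call takes 0.05 s, during which the arm holds its last target. There are 200 camera calls.

## Working session

There is one attempt and no reset: what is moved stays moved. The work goes in short steps, Python scripts to look and compute and a tool call to move; the robot and the scene stay as the last step left them, time stands still between calls to the robot, and variables do not carry over. Pictures are saved under pics/ and viewed, at most 10 in all, crops included, and the job is handed in when it is done.

Besides the shell and the picture viewer there is one more tool, called after "Request:" in YAML: its name, and indented under it one key for each argument. move_arm: Moves the arm, as the interface text tells. Its arguments: {"type":"object","properties":{"rows":{"type":"array"},"newtons":{"type":"number"}},"required":["rows"]}

```bash
mkdir -p pics; cat > h.py <<'E'
import numpy as np, cv2
from scipy.spatial.transform import Rotation as R
from plant import r, snapshot
def snap(n,save=None):
    s=snapshot(n)
    if save: cv2.imwrite('pics/'+save,s['color'][:,:,::-1])
    return s
def mat(o):
    o=np.array(o,float)
    return o if o.shape==(3,3) else R.from_quat(o).as_matrix()
def ray(s,uv,z):
    K=np.array(s['mtx']);p=np.linalg.inv(K)@[uv[0],uv[1],1]
    d=mat(s['orientation'])@[p[0],-p[1],-p[2]];e=np.array(s['eye'])
    return e+d*(z-e[2])/d[2]
def proj(s,P):
    c=mat(s['orientation']).T@(np.array(P)-s['eye']);K=np.array(s['mtx'])
    v=K@[c[0]/-c[2],-c[1]/-c[2],1];return v[:2]
E
python3 - <<'E'
from h import *
s=snap('top','top.png');t=snap('scene','scene.png')
for a in (s,t): print(a['eye'],a['orientation'],a['mtx'])
np.savez('top.npz',**s)
st=r.get_state();print(st['clock'],st['tool_pos'],st['eef_rot'],st['contact_force'])
E
```

```text
[ 0.4717738  -0.02436121  1.44625921] [ 0.01281178 -0.02110405 -0.70634368  0.7074384 ] [[469.78769109   0.         319.59736278]
 [  0.         469.78769109 199.38533533]
 [  0.           0.           1.        ]]
[1.00255793 0.50380973 1.00297492] [0.10986624 0.28783589 0.88659601 0.34500351] [[418.84099657   0.         315.30941452]
 [  0.         418.84099657 197.49582136]
 [  0.           0.           1.        ]]
0.1 [ 0.18387605 -0.59704479  0.40400624] [ 9.88854258e-01  1.48884634e-01 -1.83288908e-04 -7.67389223e-04] [-0.27063896  0.70875349  0.31583416]
```

View pics/top.png

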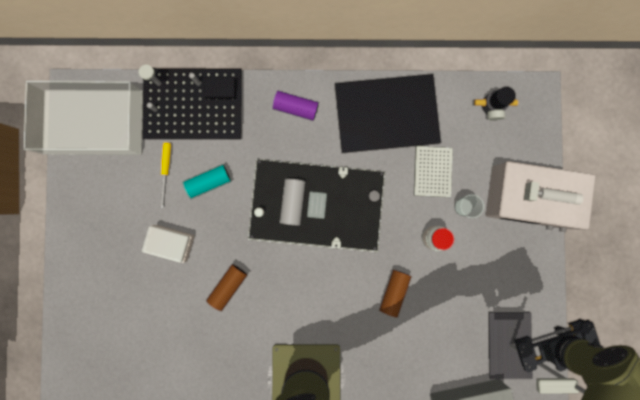

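View pics/scene.png

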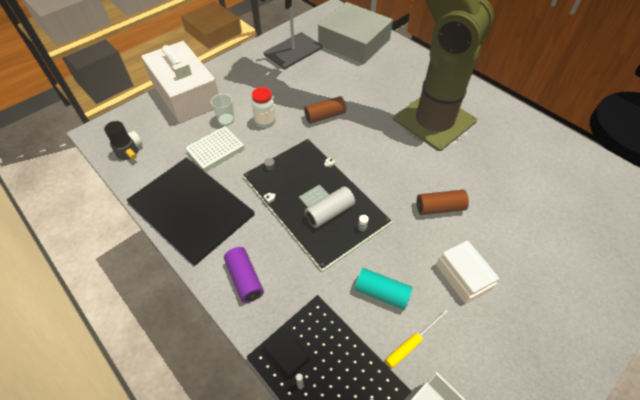

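Candidates for the roller in the top view are the steel one at (292,202), purple (296,105), turquoise (207,182), and brown (227,287) and (396,293). The steel one on the board is the match. The pointers are at (343,172) and (337,243), the vial is at (259,212) and the stopper at (374,196).

```bash
python3 - <<'E'
from h import *
s=dict(np.load('top.npz'));im=s['color']
c=cv2.resize(im[150:260,240:395],None,fx=5,fy=5,interpolation=cv2.INTER_CUBIC)
cv2.imwrite('pics/crop.png',c[:,:,::-1])
g=im.max(2)[150:260,240:395]
m=(g>75).astype(np.uint8)
n,l,st,ce=cv2.connectedComponentsWithStats(m)
for i in range(1,n):
    if 8<st[i,4]<2000: print(st[i]+[240,150,0,0,0],ce[i]+[240,150],cv2.minAreaRect(np.argwhere(l==i)[:,::-1].astype(np.float32)))
# board
b=(im.max(2)<60).astype(np.uint8);n,l,st,ce=cv2.connectedComponentsWithStats(b)
i=l[210,365];cn=cv2.convexHull(np.argwhere(l==i)[:,::-1].astype(np.float32));ra=cv2.minAreaRect(cn);print(ra)
P=np.array([ray(s,p,.018) for p in cv2.boxPoints(ra)]);print(P,P.mean(0))
E
```

```text
[279 178  26  48 977] [291.88126919 201.78915046] ((51.87066650390625, 51.744483947753906), (21.207847595214844, 46.62549591064453), 6.842773914337158)
[307 191  20  28 487] [316.49691992 204.73305955] ((76.47525024414062, 54.747528076171875), (18.408187866210938, 26.6669979095459), 5.710593223571777)
[369 190  11  12 103] [373.9223301  195.63106796] ((134.0, 45.5), (11.0, 10.0), 90.0)
[254 207  11  11  94] [258.5106383  212.03191489] ((19.0, 62.0), (10.0, 10.0), 0.0)
((316.6823425292969, 204.50558471679688), (126.3756103515625, 77.00027465820312), 5.572197437286377)
[[ 0.42691899  0.16931216  0.018     ]
 [ 0.66017025  0.14848315  0.018     ]
 [ 0.62354382 -0.23576746  0.018     ]
 [ 0.39014386 -0.21182954  0.018     ]] [ 0.52519423 -0.03245042  0.018     ]
```

View pics/crop.png

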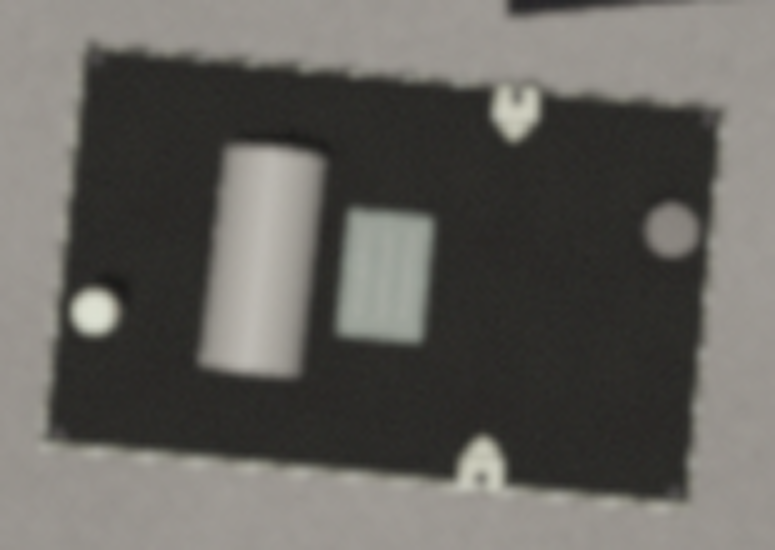

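The crop shows the plain steel roller at full-image pixel (292,202), left of the chip at (316,205). The pointer tips are at crop (514,142) and (483,436), so the roller goes to the right, toward world -y.

```bash
python3 - <<'E'
from h import *
s=dict(np.load('top.npz'))
f=lambda U:((np.array(U)+.5)/5-.5)+[240,150]
A,B=ray(s,f((514,142)),.030),ray(s,f((483,436)),.030)
print('tips',A,B,(A+B)/2,np.linalg.norm(A-B),np.degrees(np.arctan2(*(A-B)[1::-1])))
# roller ends of its top-view rectangle
box=cv2.boxPoints(((291.87,201.74),(21.2,46.6),6.84));P=np.array([ray(s,p,.05) for p in box]);print(P,P.mean(0))
c=P.mean(0);d=(P[1]-P[0]);e=P[2]-P[1];print(np.linalg.norm(d),np.linalg.norm(e),np.degrees(np.arctan2(d[1],d[0])),np.degrees(np.arctan2(e[1],e[0])))
u=(A-B)/np.linalg.norm(A-B);n=np.array([u[1],-u[0],0]);M=(A+B)/2
print('roll dist',(M-c)@n,'lateral',(c-M)@u,n)
st=r.get_state();T=mat(st['eef_rot']);print(T, T.T@(np.r_[c[:2],.404]-st['tool_pos']),st['clock'])
E
```

```text
tips [ 0.6047065  -0.10987169  0.03      ] [ 0.4271931  -0.09102098  0.03      ] [ 0.5159498  -0.10044633  0.03      ] 0.17851149639005126 -6.061702511451127
[[0.46667319 0.08087775 0.05      ]
 [0.60438071 0.06510626 0.05      ]
 [0.59697901 0.00238199 0.05      ]
 [0.45927038 0.01846199 0.05      ]] [0.53182583 0.041707   0.05      ]
0.13860772814595465 0.06315946731234175 -6.533557797308621 -96.72999572754647
roll dist 0.14303501300618512 lateral 0.0007759501747631711 [-0.10559941 -0.99440875  0.        ]
[[ 9.55666664e-01  2.94450128e-01 -5.90996962e-04]
 [ 2.94450690e-01 -9.55665554e-01  1.46309440e-03]
 [-1.33987107e-04 -1.57225001e-03 -9.99998755e-01]] [ 0.52060491 -0.50797922  0.00073516] 0.1
```

Request:
move_arm:
  rows:
    - [0.026,-0.0254,0,0,0]
    - [0.026,-0.0254,0,0,0]
    - [0.026,-0.0254,0,0,0]
    - [0.026,-0.0254,0,0,0]
    - [0.026,-0.0254,0,0,0]
    - [0.026,-0.0254,0,0,0]
    - [0.026,-0.0254,0,0,0]
    - [0.026,-0.0254,0,0,0]
    - [0.026,-0.0254,0,0,0]
    - [0.026,-0.0254,0,0,0]

```text
clock: 0.93
tool_pos: [0.3581, -0.2764, 0.4046]
eef_rot: [0.989, 0.149, -0.0, -0.0]
contact_force: [0.9, -0.0, -0.1]
opening: 0.265
finger_force: 0.0
```

Request:
move_arm:
  rows:
    - [0.026,-0.0254,0,0,0]
    - [0.026,-0.0254,0,0,0]
    - [0.026,-0.0254,0,0,0]
    - [0.026,-0.0254,0,0,0]
    - [0.026,-0.0254,0,0,0]
    - [0.026,-0.0254,0,0,0]
    - [0.026,-0.0254,0,0,0]
    - [0.026,-0.0254,0,0,0]
    - [0.026,-0.0254,0,0,0]
    - [0.026,-0.0254,0,0,0]

```text
clock: 1.77
tool_pos: [0.5318, 0.043, 0.4045]
eef_rot: [0.989, 0.149, -0.0, 0.0]
contact_force: [1.1, -1.2, 0.2]
opening: 0.002
finger_force: 0.0
```

Request:
move_arm:
  rows:
    - [0,0,0,0.102,0]
    - [0,0,0,0.102,0]
    - [0,0,0,0.102,0]
    - [0,0,0,0.102,0]
    - [0,0,0,0,0]

```text
clock: 2.18
tool_pos: [0.5313, 0.0415, 0.4044]
eef_rot: [0.998, -0.056, -0.0, 0.0]
contact_force: [0.0, 0.2, 0.7]
opening: 0.006
finger_force: 0.0
```

```bash
python3 - <<'E'
from h import *
s=snap('wrist','w1.png');np.savez('w1.npz',**s)
st=r.get_state();print(st['clock'],st['tool_pos'],mat(st['eef_rot']),st['contact_force'],st['opening']);print(s['eye'])
E
```

```text
2.2333 [0.53128293 0.04145113 0.4044364 ] [[ 9.94289076e-01 -1.06718547e-01 -6.21267010e-04]
 [-1.06718917e-01 -9.94289051e-01 -5.96765353e-04]
 [-5.54033055e-04  6.59658213e-04 -9.99999629e-01]] [-0.42539241 -0.51806676 -0.37012044] 0.004057463359061677
[0.60876639 0.03299576 0.38385277]
```

View pics/w1.png

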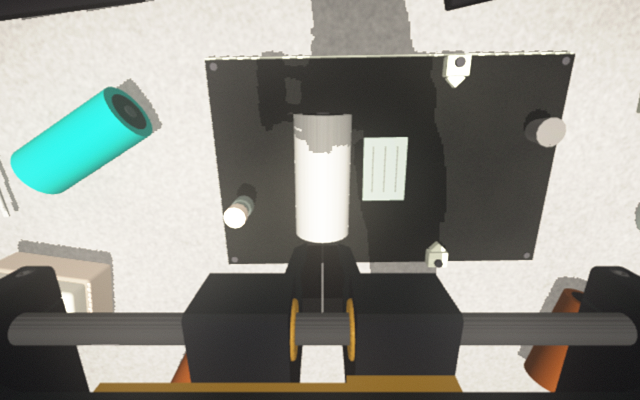

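The wrist view shows the roller in line under the closed fingers (ends at (322,115) and (322,241)), with the pointer tips at about (457,88) and (436,243).

```bash
cat >> h.py <<'E'
def measure(s,A=None,B=None):
    im=s['color'];h=cv2.cvtColor(im,cv2.COLOR_RGB2GRAY);D=s['depth']
    K=np.array(s['mtx']);v,u=np.mgrid[:400,:640]
    pc=np.stack([(u-K[0,2])/K[0,0]*D,-(v-K[1,2])/K[1,1]*D,-D],-1)
    W=pc@mat(s['orientation']).T+s['eye']
    # roller surface by height above the board, in a window of the lane
    m=(D>0)&(W[...,2]>.06)&(W[...,2]<.09)&(abs(W[...,0]-.525)<.1)&(W[...,1]<.085)&(W[...,1]>-.16)
    n,l,st,ce=cv2.connectedComponentsWithStats(m.astype(np.uint8))
    i=1+np.argmax(st[1:,4]);p=W[l==i];q=p[p[:,2]>np.percentile(p[:,2],98)-.012]
    vx,vy,x0,y0=cv2.fitLine(q[:,:2].astype(np.float32),cv2.DIST_L2,0,.01,.01).ravel()
    ang=np.degrees(np.arctan(vy/vx))
    print('roller n',len(q),'ztop',np.percentile(p[:,2],98),'mid',q[:,:2].mean(0),'x',q[:,0].min(),q[:,0].max(),'ang',ang)
    return W,q
E
python3 - <<'E'
from h import *
s=dict(np.load('w1.npz'))
W,q=measure(s)
A,B=ray(s,(457,88),.032),ray(s,(436,243),.032);print(A,B,np.linalg.norm(A-B),np.degrees(np.arctan2(*(A-B)[1::-1])),(A+B)/2)
for z in (.03,.025):print(z,np.linalg.norm(ray(s,(457,88),z)-ray(s,(436,243),z)))
print(ray(s,(294,200),.048),ray(s,(350,200),.048),ray(s,(322,114),.065),ray(s,(322,241),.065))
t=dict(np.load('top.npz'));measure(t)
c=cv2.resize(s['color'][40:280,400:490],None,fx=2.4,fy=2.4)
cv2.imwrite('pics/tips.png',c[:,:,::-1])
E
```

```text
roller n 5681 ztop 0.0782901674458645 mid [0.53543302 0.04040303] x 0.46448292732793833 0.5979691338917811 ang -6.627177
[ 0.60562703 -0.10948537  0.032     ] [ 0.42867002 -0.08748812  0.032     ] 0.1783189831842368 -7.085999691483521 [ 0.51714852 -0.09848674  0.032     ]
0.03 0.1793325831829815
0.025 0.18186658317984314
[0.5072328  0.07539873 0.048     ] [0.50034231 0.01332665 0.048     ] [0.59636165 0.03412418 0.065     ] [0.4619121  0.04901643 0.065     ]
roller n 613 ztop 0.07999947997434104 mid [0.53109577 0.04127268] x 0.46567941613129865 0.597406474957574 ang -6.0489616
```

View pics/tips.png

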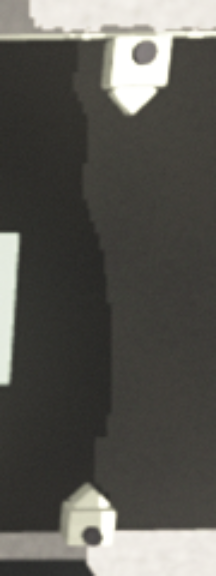

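Request:
move_arm:
  rows:
    - [0,-0.014,0.03,0,0]
    - [0,0,0.035,0,0]
    - [0,0,0.035,0,0]
    - [0,0,0.03,0,0]
    - [0,0,0.02,0,0]
    - [0,0,0.006,0,0]
    - [0,0,0,0,0]

```text
clock: 2.82
tool_pos: [0.5324, 0.0551, 0.2473]
eef_rot: [0.999, -0.054, -0.002, 0.0]
contact_force: [0.3, 0.7, 0.5]
opening: 0.007
finger_force: 0.0
```

Request:
move_arm:
  rows:
    - [0,0,0.002,0,0]
    - [0,0,0.001,0,0]
    - [0,0,0,0,0]

```text
clock: 3.07
tool_pos: [0.5335, 0.0552, 0.2469]
eef_rot: [0.999, -0.054, 0.001, -0.0]
contact_force: [-0.0, -0.5, 0.2]
opening: 0.006
finger_force: 0.0
```

Request:
move_arm:
  rows:
    - [0,0,0.001,0,0]
    - [0,0,0,0,0]
    - [0,0,0,0,0]

```text
clock: 3.32
tool_pos: [0.5331, 0.0552, 0.2452]
eef_rot: [0.999, -0.054, 0.0, -0.0]
contact_force: [0.0, -0.7, -0.9]
opening: 0.006
finger_force: 0.0
```

Request:
move_arm:
  rows:
    - [0,0,0.001,0,0]
    - [0,0,0,0,0]
    - [0,0,0,0,0]

```text
clock: 3.57
tool_pos: [0.5331, 0.0552, 0.2439]
eef_rot: [0.999, -0.055, 0.0, -0.0]
contact_force: [0.6, 0.6, 1.9]
opening: 0.005
finger_force: 1.1
```

Request:
move_arm:
  rows:
    - [0,0,0.0005,0,0]
    - [0,0,0,0,0]
    - [0,0,0,0,0]

```text
clock: 3.82
tool_pos: [0.5331, 0.0554, 0.2437]
eef_rot: [0.999, -0.054, 0.0, -0.0]
contact_force: [-1.3, 0.0, 5.5]
opening: 0.004
finger_force: 3.0
```

Request:
move_arm:
  rows:
    - [0,0,0.0005,0,0]
    - [0,0,0,0,0]
    - [0,0,0,0,0]

```text
clock: 4.07
tool_pos: [0.5331, 0.0556, 0.2436]
eef_rot: [0.999, -0.054, 0.001, -0.0]
contact_force: [-0.9, 0.6, 9.3]
opening: 0.006
finger_force: 4.8
```

Request:
move_arm:
  rows:
    - [0,0.002,0,0,0]
    - [0,0.004,0,0,0]
    - [0,0.006,0,0,0]
    - [0,0.006,0,0,0]
    - [0,0.006,0,0,0]
    - [0,0.004,0,0,0]
    - [0,0.002,0,0,0]
    - [0,0,0,0,0]

```text
clock: 4.73
tool_pos: [0.5296, 0.0246, 0.2442]
eef_rot: [0.998, -0.055, 0.0, 0.0]
contact_force: [-2.0, -0.1, 17.1]
opening: 0.005
finger_force: 8.2
```

```bash
python3 - <<'E'
from h import *
s=snap('wrist','w2.png');measure(s);t=snap('top');measure(t)
st=r.get_state();print(st['clock'],st['tool_pos'],st['contact_force'])
E
```

```text
roller n 7527 ztop 0.08533936113729197 mid [0.56505433 0.02162224] x 0.5311111028131272 0.5957761137278358 ang -6.138293Traceback (most recent call last):
  File "<stdin>", line 2, in <module>
  File "h.py", line 26, in measure
    i=1+np.argmax(st[1:,4]);p=W[l==i];q=p[p[:,2]>np.percentile(p[:,2],98)-.012]
        ~~~~~~~~~^^^^^^^^^^
    return _wrapfunc(a, 'argmax', axis=axis, out=out, **kwds)
    return bound(*args, **kwds)
ValueError: attempt to get argmax of an empty sequence
```

Request:
move_arm:
  rows:
    - [0,0.002,-0.0004,0,0]
    - [0,0.004,-0.0003,0,0]
    - [0,0.006,-0.0002,0,0]
    - [0,0.005,0,0,0]
    - [0,0.004,0,0,0]
    - [0,0.003,0,0,0]
    - [0,0.002,0,0,0]
    - [0,0,0,0,0]

```text
clock: 5.5
tool_pos: [0.5268, -0.0011, 0.2438]
eef_rot: [0.998, -0.055, 0.0, 0.0]
contact_force: [-0.6, 0.1, 5.7]
opening: 0.009
finger_force: 2.8
```

```bash
python3 - <<'E'
from h import *
s=snap('wrist','w3.png');measure(s)
st=r.get_state();print(st['clock'],st['tool_pos'],st['contact_force'])
E
```

```text
roller n 8325 ztop 0.0852097987410979 mid [0.56082398 0.00839209] x 0.5203956730909719 0.5942140019870459 ang -6.2117352
5.55 [ 0.52679467 -0.00077725  0.24374155] [-0.21276577 -0.49984967  7.49385325]
```

Request:
move_arm:
  rows:
    - [0,0,-0.004,0,0]
    - [0,0,-0.006,0,0]
    - [0,-0.014,0,0,0]
    - [0,-0.013,0,0,0]
    - [0,0,0.006,0,0]
    - [0,0,0.003,0,0]
    - [0,0,0.001,0,0]
    - [0,0,0.0007,0,0]
    - [0,0,0,0,0]
    - [0,0,0,0,0]

```text
clock: 6.38
tool_pos: [0.5296, 0.0256, 0.2438]
eef_rot: [0.998, -0.055, 0.0, 0.0]
contact_force: [-2.2, 1.5, 12.4]
opening: 0.002
finger_force: 6.1
```

Request:
move_arm:
  rows:
    - [0,0.002,-0.0003,0,0]
    - [0,0.005,-0.0003,0,0]
    - [0,0.007,0,0,0]
    - [0,0.008,0,0,0]
    - [0,0.008,0,0,0]
    - [0,0.008,0,0,0]
    - [0,0.008,0,0,0]
    - [0,0.006,0,0,0]
    - [0,0.003,0,0,0]
    - [0,0.001,0,0,0]

```text
clock: 7.22
tool_pos: [0.5232, -0.0311, 0.2435]
eef_rot: [0.998, -0.056, -0.0, 0.001]
contact_force: [-1.9, 0.1, 5.7]
opening: 0.005
finger_force: 2.6
```

Request:
move_arm:
  rows:
    - [0,0,0,0,0]
    - [0,0,-0.004,0,0]
    - [0,0,-0.006,0,0]
    - [0,-0.014,0,0,0]
    - [0,-0.014,0,0,0]
    - [0,0,0,0,0]

```text
clock: 7.72
tool_pos: [0.5273, 0.002, 0.2538]
eef_rot: [0.999, -0.052, 0.001, -0.001]
contact_force: [-0.3, 0.9, 0.4]
opening: 0.004
finger_force: 0.0
```

```bash
python3 - <<'E'
from h import *
s=snap('wrist','w4.png');measure(s)
st=r.get_state();print(st['clock'],st['tool_pos'],st['contact_force'])
E
```

```text
roller n 10948 ztop 0.07834200434453084 mid [ 0.55674116 -0.01885207] x 0.5043029468186312 0.5918318671083437 ang 0.94438386
7.7667 [5.27022321e-01 3.06572033e-04 2.53691608e-01] [-0.84050733 -0.07278747 -0.95448131]
```

View pics/w4.png

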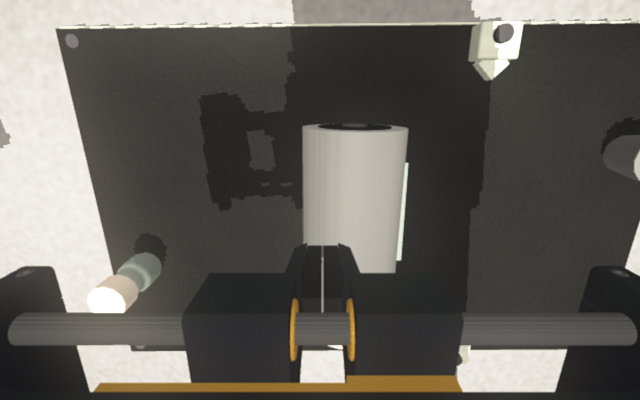

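The roller sits on the chip, still square to the lane (end at (355,125)), with the upper tip at (490,80). Next stroke.

Request:
move_arm:
  rows:
    - [0,0,0.006,0,0]
    - [0,0,0.003,0,0]
    - [0,0,0.001,0,0]
    - [0,0,0.0006,0,0]
    - [0,0,0,0,0]
    - [0,0,0,0,0]

```text
clock: 8.27
tool_pos: [0.5266, -0.0022, 0.2438]
eef_rot: [0.998, -0.055, 0.0, 0.0]
contact_force: [-2.0, 0.8, 13.5]
opening: 0.008
finger_force: 6.7
```

Request:
move_arm:
  rows:
    - [0,0.002,-0.0003,0,0]
    - [0,0.005,-0.0003,0,0]
    - [0,0.007,0,0,0]
    - [0,0.008,0,0,0]
    - [0,0.008,0,0,0]
    - [0,0.008,0,0,0]
    - [0,0.008,0,0,0]
    - [0,0.006,0,0,0]
    - [0,0.003,0,0,0]
    - [0,0.001,0,0,0]

```text
clock: 9.1
tool_pos: [0.5202, -0.0587, 0.2434]
eef_rot: [0.998, -0.056, -0.0, 0.001]
contact_force: [-0.9, -0.3, 5.9]
opening: 0.007
finger_force: 2.4
```

Request:
move_arm:
  rows:
    - [0,0,0,0,0]
    - [0,0,-0.004,0,0]
    - [0,0,-0.006,0,0]
    - [0,-0.014,0,0,0]
    - [0,-0.014,0,0,0]
    - [0,0,0,0,0]

```text
clock: 9.6
tool_pos: [0.5243, -0.0259, 0.2538]
eef_rot: [0.999, -0.052, 0.001, -0.001]
contact_force: [-0.1, -0.3, -0.9]
opening: 0.004
finger_force: 0.0
```

```bash
cat >> h.py <<'E'
def axis(s):
    # roller axis from depth: circle fit in slices across the lane
    W,q=measure(s)
    a=np.radians(-6.3);u=np.array([np.cos(a),np.sin(a)]);n=np.array([np.sin(a),-np.cos(a)])
    D=s['depth'];o=np.array([.5165,-.0985])
    t=(W[...,:2]-o)@u;y=(W[...,:2]-o)@n;z=W[...,2]
    m=(D>0)&(z>.055)&(z<.0805)&(abs(t)<.068)&(abs(y-((q[:,:2]-o)@n).mean())<.035)
    T,Y,Z=t[m],y[m],z[m];P=[]
    for c in np.arange(-.06,.061,.01):
        k=abs(T-c)<.005
        if k.sum()<60 or np.ptp(Y[k])<.035: continue
        M=np.c_[Y[k],Z[k],np.ones(k.sum())];b=np.linalg.lstsq(M,Y[k]**2+Z[k]**2,rcond=None)[0]
        P.append((c,b[0]/2,b[1]/2))
    P=np.array(P)
    if len(P)>2:
        f=np.polyfit(P[:,0],P[:,1],1);print('axis minus tips: %.1f mm, angle(rel -6.3) %.2f deg, slices'%(f[1]*1e3,np.degrees(f[0])),(P*1e3).round(1).tolist())
E
python3 - <<'E'
from h import *
axis(dict(np.load('w1.npz')))
s=snap('wrist');axis(s);axis(snap('scene'))
st=r.get_state();print(st['clock'],st['tool_pos'],st['contact_force'])
E
```

```text
roller n 5681 ztop 0.0782901674458645 mid [0.53543302 0.04040303] x 0.46448292732793833 0.5979691338917811 ang -6.627177
axis minus tips: -140.1 mm, angle(rel -6.3) 0.27 deg, slices [[-60.0, -140.4, 47.9], [-50.0, -140.3, 48.0], [-40.0, -140.3, 47.9], [-30.0, -140.3, 47.9], [-20.0, -140.2, 48.0], [-10.0, -140.2, 48.1], [0.0, -140.1, 47.9], [10.0, -140.0, 47.8], [20.0, -140.0, 48.0], [30.0, -140.0, 47.8], [40.0, -139.9, 47.9], [50.0, -139.9, 47.9], [60.0, -139.8, 51.3]]
roller n 10895 ztop 0.07831526305942092 mid [ 0.55368546 -0.04619001] x 0.5017825393631273 0.5886550042306579 ang 1.2188897
axis minus tips: -56.1 mm, angle(rel -6.3) -0.21 deg, slices [[-10.0, -55.9, 48.4], [0.0, -56.2, 47.8], [10.0, -56.2, 47.9], [20.0, -56.2, 47.9], [30.0, -56.2, 47.9], [40.0, -56.1, 47.8], [50.0, -56.0, 47.9], [60.0, -56.5, 55.4]]
roller n 313 ztop 0.08016049400561344 mid [ 0.55366717 -0.04124538] x 0.506595075401385 0.5875499631016114 ang -15.60859
axis minus tips: -57.0 mm, angle(rel -6.3) -0.97 deg, slices [[20.0, -57.5, 53.1], [40.0, -57.4, 52.1], [60.0, -58.2, 59.1]]
9.7 [ 0.52379895 -0.02882722  0.25364911] [-0.22972748 -0.46166554  0.61089448]
```

Request:
move_arm:
  rows:
    - [0,0,0.006,0,0]
    - [0,0,0.003,0,0]
    - [0,0,0.001,0,0]
    - [0,0,0.0006,0,0]
    - [0,0,0,0,0]
    - [0,0,0,0,0]

```text
clock: 10.2
tool_pos: [0.5235, -0.0299, 0.2439]
eef_rot: [0.998, -0.055, 0.0, 0.0]
contact_force: [-2.5, 1.4, 14.9]
opening: 0.007
finger_force: 7.1
```

Request:
move_arm:
  rows:
    - [0,0.002,-0.0003,0,0]
    - [0,0.005,-0.0003,0,0]
    - [0,0.007,0,0,0]
    - [0,0.008,0,0,0]
    - [0,0.008,0,0,0]
    - [0,0.008,0,0,0]
    - [0,0.008,0,0,0]
    - [0,0.006,0,0,0]
    - [0,0.003,0,0,0]
    - [0,0.001,0,0,0]

```text
clock: 11.03
tool_pos: [0.5172, -0.0864, 0.2434]
eef_rot: [0.998, -0.056, -0.0, 0.0]
contact_force: [-1.4, -0.1, 4.0]
opening: 0.006
finger_force: 2.0
```

Request:
move_arm:
  rows:
    - [0,0,0,0,0]
    - [0,0,-0.004,0,0]
    - [0,0,-0.006,0,0]
    - [0,0,-0.03,0,0]
    - [0,0,-0.04,0,0]
    - [0,0,-0.04,0,0]
    - [-0.03,-0.014,-0.01,0,0]
    - [-0.03,-0.014,0,0,0]
    - [0,0,0,0,0]
    - [0,0,0,0,0]

```text
clock: 11.87
tool_pos: [0.4597, -0.0493, 0.3742]
eef_rot: [0.999, -0.053, -0.0, -0.0]
contact_force: [0.2, 0.1, -0.1]
opening: 0.002
finger_force: 0.0
```

```bash
python3 - <<'E'
from h import *
s=snap('wrist','w5.png');axis(s);np.savez('w5.npz',**s)
st=r.get_state();print(st['clock'],st['tool_pos'],st['contact_force'])
E
```

```text
roller n 8215 ztop 0.07825674391165723 mid [ 0.52306892 -0.06990523] x 0.45139545455448676 0.5852090637196584 ang -6.4704814
axis minus tips: -28.8 mm, angle(rel -6.3) 0.24 deg, slices [[-60.0, -29.1, 47.8], [-50.0, -29.0, 48.1], [-40.0, -28.9, 48.0], [-30.0, -28.9, 47.8], [-20.0, -29.0, 48.0], [-10.0, -28.8, 47.9], [0.0, -28.9, 47.8], [10.0, -28.8, 48.1], [20.0, -28.8, 48.1], [30.0, -28.7, 47.7], [40.0, -28.7, 47.9], [50.0, -28.6, 47.9], [60.0, -28.5, 48.0]]
11.9167 [ 0.46105792 -0.05001449  0.37398981] [ 0.31116667 -0.17685399  0.45740746]
```

View pics/w5.png

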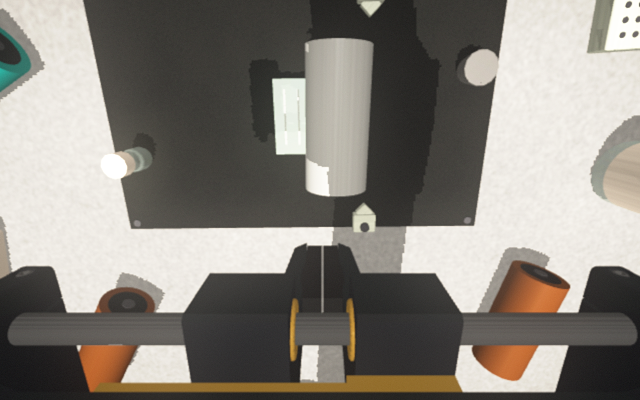

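The roller is past the chip. The pointer tips in this view are at about (371,16) and (364,205), so I'll measure the tip line from depth.

```bash
python3 - <<'E'
from h import *
a=np.radians(-6.3);u=np.array([np.cos(a),np.sin(a)]);n=np.array([np.sin(a),-np.cos(a)]);o=np.array([.5165,-.0985])
for f in ('w1','w5'):
    s=dict(np.load(f+'.npz'));D=s['depth'];K=s['mtx'];v,w=np.mgrid[:400,:640]
    pc=np.stack([(w-K[0,2])/K[0,0]*D,-(v-K[1,2])/K[1,1]*D,-D],-1);W=pc@mat(s['orientation']).T+s['eye']
    t=(W[...,:2]-o)@u;y=(W[...,:2]-o)@n;z=W[...,2]
    for sg in (1,-1):
        m=(D>0)&(z>.022)&(z<.036)&(abs(sg*t-.103)<.02)&(abs(y)<.016)
        for lo,hi in ((.084,.092),(.092,.096),(.096,.1),(.1,.107),(.107,.122)):
            k=m&(sg*t>lo)&(sg*t<hi)
            if k.sum()>2: print(f,sg,lo,k.sum(),'y %.1f..%.1f mid %.1f mean %.1f z %.1f'%tuple(1e3*np.array([y[k].min(),y[k].max(),(y[k].min()+y[k].max())/2,y[k].mean(),z[k].mean()])),'tmin %.1f'%(1e3*(sg*t[k]).min()))
E
```

```text
w1 1 0.092 33 y -3.2..5.2 mid 1.0 mean 0.4 z 27.1 tmin 92.0
w1 1 0.096 67 y -8.1..9.0 mid 0.4 mean -0.2 z 27.0 tmin 96.0
w1 1 0.1 165 y -11.6..12.4 mid 0.4 mean -0.9 z 29.8 tmin 100.2
w1 1 0.107 391 y -11.9..12.5 mid 0.3 mean -1.5 z 31.4 tmin 107.1
w1 -1 0.084 10 y 1.6..5.3 mid 3.5 mean 3.3 z 25.3 tmin 89.8
w1 -1 0.092 26 y -1.5..9.0 mid 3.8 mean 2.9 z 26.3 tmin 92.4
w1 -1 0.096 51 y -5.0..12.6 mid 3.8 mean 2.7 z 27.0 tmin 96.0
w1 -1 0.1 131 y -8.3..15.1 mid 3.4 mean 2.4 z 29.8 tmin 100.0
w1 -1 0.107 209 y -8.5..15.9 mid 3.7 mean 2.0 z 31.7 tmin 107.0
w5 1 0.084 6 y -0.2..1.8 mid 0.8 mean 0.7 z 24.8 tmin 90.9
w5 1 0.092 44 y -3.8..5.4 mid 0.8 mean 0.3 z 27.0 tmin 92.2
w5 1 0.096 91 y -8.3..9.0 mid 0.4 mean -0.0 z 27.1 tmin 96.1
w5 1 0.1 96 y -11.2..12.0 mid 0.4 mean 0.2 z 27.4 tmin 100.1
w5 -1 0.084 6 y 2.3..4.2 mid 3.3 mean 3.4 z 25.8 tmin 90.4
w5 -1 0.092 31 y -1.8..8.8 mid 3.5 mean 3.1 z 26.7 tmin 92.3
w5 -1 0.096 61 y -5.2..12.1 mid 3.5 mean 3.1 z 27.4 tmin 96.0
w5 -1 0.1 159 y -8.1..15.2 mid 3.6 mean 3.3 z 30.2 tmin 100.1
w5 -1 0.107 249 y -8.1..15.9 mid 3.9 mean 3.2 z 31.9 tmin 107.1
```

Request:
move_arm:
  rows:
    - [0.03,0.002,0,0,0]
    - [0.03,0,0.01,0,0]
    - [0,0,0.04,0,0]
    - [0,0,0.04,0,0]
    - [0,0,0.03,0,0]
    - [0,0,0.006,0,0]
    - [0,0,0.003,0,0]
    - [0,0,0.0012,0,0]
    - [0,0,0,0,0]
    - [0,0,0,0,0]

```text
clock: 12.75
tool_pos: [0.52, -0.0594, 0.2442]
eef_rot: [0.998, -0.055, -0.001, 0.0]
contact_force: [-3.6, 1.3, 8.1]
opening: 0.005
finger_force: 4.1
```

Request:
move_arm:
  rows:
    - [0,0.002,0,0,0]
    - [0,0.004,0,0,0]
    - [0,0.006,0,0,0]
    - [0,0.007,0,0,0]
    - [0,0.007,0,0,0]
    - [0,0.006,0,0,0]
    - [0,0.005,0,0,0]
    - [0,0.002,0,0,0]
    - [0,0.001,0,0,0]
    - [0,0,0,0,0]

```text
clock: 13.58
tool_pos: [0.5154, -0.1, 0.2442]
eef_rot: [0.998, -0.055, -0.001, 0.001]
contact_force: [-4.4, 1.1, 8.1]
opening: 0.003
finger_force: 4.0
```

Request:
move_arm:
  rows:
    - [0,0,0,0,0]
    - [0,0,-0.004,0,0]
    - [0,0,-0.006,0,0]
    - [0,0,-0.03,0,0]
    - [0,0,-0.04,0,0]
    - [0,0,-0.04,0,0]
    - [-0.03,-0.01,-0.01,0,0]
    - [-0.03,-0.01,0,0,0]
    - [0,0,0,0,0]
    - [0,0,0,0,0]

```text
clock: 14.42
tool_pos: [0.4579, -0.072, 0.3744]
eef_rot: [0.999, -0.054, 0.0, 0.0]
contact_force: [0.9, 0.4, 0.2]
opening: 0.001
finger_force: 0.0
```

```bash
python3 - <<'E'
from h import *
s=snap('wrist','w6.png');axis(s);np.savez('w6.npz',**s)
st=r.get_state();print(st['clock'],st['tool_pos'],st['contact_force'])
E
```

```text
roller n 8192 ztop 0.07823467643373311 mid [ 0.52070479 -0.09003237] x 0.44900204958146145 0.5828392102728547 ang -6.6126513
axis minus tips: -8.5 mm, angle(rel -6.3) 0.27 deg, slices [[-60.0, -8.8, 47.8], [-50.0, -8.7, 47.9], [-40.0, -8.7, 48.0], [-30.0, -8.7, 47.9], [-20.0, -8.6, 48.0], [-10.0, -8.6, 48.0], [0.0, -8.5, 47.8], [10.0, -8.5, 48.0], [20.0, -8.4, 47.8], [30.0, -8.4, 47.7], [40.0, -8.3, 48.0], [50.0, -8.2, 47.8], [60.0, -8.2, 47.8]]
14.4667 [ 0.45918419 -0.0724666   0.37418055] [ 0.02745676 -0.11105359 -0.09451261]
```

Request:
move_arm:
  rows:
    - [0.03,0.003,0,0,0]
    - [0.03,0,0.01,0,0]
    - [0,0,0.04,0,0]
    - [0,0,0.04,0,0]
    - [0,0,0.03,0,0]
    - [0,0,0.006,0,0]
    - [0,0,0.003,0,0]
    - [0,0,0.0012,0,0]
    - [0,0,0,0,0]
    - [0,0,0,0,0]

```text
clock: 15.3
tool_pos: [0.5178, -0.0825, 0.2443]
eef_rot: [0.998, -0.055, -0.001, 0.0]
contact_force: [-4.6, 0.5, 10.4]
opening: 0.005
finger_force: 5.5
```

Request:
move_arm:
  rows:
    - [0,0.002,0,0,0]
    - [0,0.003,0,0,0]
    - [0,0.004,0,0,0]
    - [0,0.004,0,0,0]
    - [0,0.004,0,0,0]
    - [0,0.0025,0,0,0]
    - [0,0.0013,0,0,0]
    - [0,0,0,0,0]
    - [0,0,0,0,0]

```text
clock: 16.05
tool_pos: [0.5154, -0.1036, 0.2443]
eef_rot: [0.998, -0.055, -0.001, 0.001]
contact_force: [-5.1, 1.2, 10.8]
opening: 0.006
finger_force: 5.5
```

Request:
move_arm:
  rows:
    - [0,0,0,0,0]
    - [0,0,-0.004,0,0]
    - [0,0,-0.006,0,0]
    - [0,0,-0.03,0,0]
    - [0,0,-0.04,0,0]
    - [0,0,-0.04,0,0]
    - [-0.03,-0.01,-0.01,0,0]
    - [-0.03,-0.01,0,0,0]
    - [0,0,0,0,0]
    - [0,0,0,0,0]

```text
clock: 16.88
tool_pos: [0.4576, -0.0759, 0.3742]
eef_rot: [0.999, -0.054, 0.001, 0.0]
contact_force: [0.7, 0.2, 1.2]
opening: 0.009
finger_force: 0.0
```

```bash
python3 - <<'E'
from h import *
s=snap('wrist','w7.png');axis(s);np.savez('w7.npz',**s)
st=r.get_state();print(st['clock'],st['tool_pos'],st['contact_force'])
E
```

```text
roller n 8181 ztop 0.07820896341832471 mid [ 0.51937668 -0.10052487] x 0.44793464223730195 0.5816647181662308 ang -6.5116644
axis minus tips: 2.2 mm, angle(rel -6.3) 0.25 deg, slices [[-60.0, 1.9, 47.9], [-50.0, 1.9, 47.7], [-40.0, 2.0, 47.9], [-30.0, 2.0, 47.9], [-20.0, 2.1, 47.9], [-10.0, 2.1, 47.9], [0.0, 2.1, 47.9], [10.0, 2.3, 47.8], [20.0, 2.3, 47.9], [30.0, 2.3, 47.9], [40.0, 2.3, 48.0], [50.0, 2.4, 47.8], [60.0, 2.4, 47.9]]
16.9333 [ 0.45887057 -0.0763137   0.37393509] [ 1.04588379 -0.77159625  0.21333506]
```

View pics/w7.png

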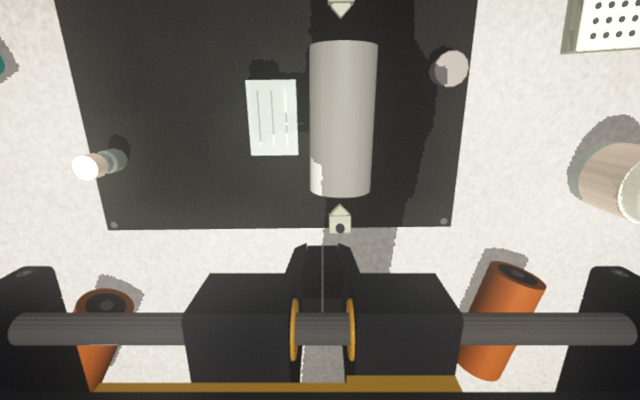

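The roller now lies between the tips at (341,17) and (339,206). Its axis is within about 0.3 mm of the midpoint and about 1.2° off the tip line. The vial and stopper haven't moved and the arm is clear.

```bash
python3 -c "
from plant import r
print(r.finish_job())"
```

```text
the job is handed in; nothing more can be done
None
```

I rolled the steel roller across the chip by its top and stopped it between the pointers. Its axis measured about 0.2 mm from the midpoint and about 1.2° off the tip line; I left that small skew uncorrected. The arm was clear when I handed the job in at about 17 s, and no verdict was returned.

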